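# Find the tin with the loose grinding ball

### The arm

A 6-joint arm with a two-finger parallel gripper is mounted at the origin on the work surface; the furniture and walls round the work are solid. World frame = base frame: x ahead of the robot, y to its left, z up, the work surface at z = 0. Lengths are in m, angles in rad, forces in N, time in s.
With the tool pointing down it reaches from about 0.35 to 0.775 m from the base axis. Payload 7.3 kg.
Tool frame: the origin (TCP) lies at the very end of the fingers, on their centre line; the grasp point (between the pads) lies 19 mm behind it; z points along the fingers, y is the line along which they close (so a half turn about z gives the same grasp; the last joint's range is limited). The gripper opens to 92 mm and grips with 3 to 60 N. Pads are 19 mm wide; open, the fingers measure 130 mm over their backs; the gripper's body (75 mm by 190 mm) begins 47 mm behind the grasp point.
Start: joints at [0.996, 0.342, 1.524, -0, 1.275, -0.146], TCP at [0.218, 0.477, 0.227] pointing down, gripper open.
Joint ranges: [-2.53, 2.53], [-0.77, 2.02], [0.04, 2.7], [-1, 4.14], [0.28, 2.66], [-3.11, 3.11]. Speed limits (rad/s): [2.57, 2.57, 3.14, 3.14, 3.14, 3.14].

### API

Orientations are given as [roll, pitch, yaw] about the fixed x, y, z axes, in that order (R = Rz(yaw) Ry(pitch) Rx(roll)).
In Python, from cell import robot gives the robot as it stands. The module is installed in compiled form; this text tells all that it offers.
- The arm moves only by the tool arm_command, never from a script. Its argument "moves" is a list of rows, each a list of 3 entries, a list of its own where there are three numbers: the shift along the tool's x, y, z in m, then the turn, a rotation vector about the tool's x, y, z in rad, then the finger opening in m, from 0 to 0.0918. In form: [[[dx, dy, dz], [ax, ay, az], claw], ...]. A call has exactly 5 rows; each row is the pose to reach, as a shift and turn from the pose commanded when the call began, along the tool's axes at that moment; what a row does not reach only later rows make up. A row lasts 1/10 s, in which the tool goes at most 50 mm and 8.59 degrees, less where a joint would pass 70% of its speed; a pose out of reach is approached as far as the arm can. A call with a gripper value outside its range is refused whole. The fingers move at their own pace and stop on an object; "squeeze" is the grip in N (left out, the last holds). Time passes only in rows, so rows that repeat a pose let the fingers close, or fill a call up. It gives the time, the measured TCP pose, the force, the opening and the grip force at its end, in the units of the state.
- robot.observe(): the state, without advancing time (a new reading comes with each control period).
- robot.read_camera(name): name is "scene" or "side" or "wrist"; returns the picture (400x640x3 uint8, red, green, blue); there is no depth.
- robot.camera_model(name): a dict with "fx", "fy", "cx", "cy" (pixels), "R" (3x3) and "t" (3): a world point X has camera coordinates R X + t. Camera axes: x right, y down, z forward; pixel columns grow to the right and rows downward; lengths in m; the calibration is good to about 2 mm. The wrist camera is an equidistant fisheye: a pixel r from the principal point sees the ray r / f radians off the axis. A picture is of the moment at which its call begins: read the wrist's pose just before it. camera_model takes no time and is no camera call; for the wrist camera it gives the pose at the moment of the call.
- robot.hand_in(): hands the job in; it is judged then, once.
The state is a dict: "time": time; "qpos": joint angles; "qvel": joint speeds; "joint_efforts": joint torques, N m; "tool_pos": TCP position; "tool_rot": TCP orientation; "contact_force": force on the tool from outside, world axes, zero at the start; "torque": the same for the moment, N m; "opening": finger opening in m; "grip_force": force on a finger pad.
Only numpy, scipy, OpenCV 4.12 (cv2) and the standard library are available. Lean on these libraries where they do the work, as an engineer would, in place of code of your own. Each camera call takes 0.05 s, during which the arm holds its last target. There are 200 camera calls.

### The job

One of the three closed metal tins has a loose metal ball from the glaze mill in it. Pick up each of them in turn, going from left to right, give it a brisk shake well clear of the bench, and put it back upright where it stood before you take the next (the right-hand one, the last, need not go back if it is the one you want); then take the one that rattles and finish while holding it still and level in the gripper, at least 10 cm above the centre of the round cork mat. The other two tins must be standing upright in their places at the end, and the glaze pot and the jar behind them are to be left alone.

Things in the scene. Friction and masses are not known exactly. Their poses are not given: they have to be found in the camera images.
- tin_left_centre (a point): the leftmost of three identical closed plain metal tins, farthest to the robot's left (+y); 120 long x 50 wide x 48 high (mm), straight sides, standing flat on the bench; this point is its centre, 24 mm above its underside. x axis along the 120 mm length (within 0.2 rad of straight ahead of the robot), y across the 50 mm width, z up. Lid does not open.
- tin_mid_centre (a point): the middle one of three identical closed plain metal tins, between the two others; 120 long x 50 wide x 48 high (mm), straight sides, standing flat on the bench; this point is its centre, 24 mm above its underside. x axis along the 120 mm length (within 0.2 rad of straight ahead of the robot), y across the 50 mm width, z up. Lid does not open.
- tin_right_centre (a point): the rightmost of three identical closed plain metal tins, nearest to the robot's middle; 120 long x 50 wide x 48 high (mm), straight sides, standing flat on the bench; this point is its centre, 24 mm above its underside. x axis along the 120 mm length (within 0.2 rad of straight ahead of the robot), y across the 50 mm width, z up. Lid does not open.
- tin_left: the left tin again, at the centre of its underside, same axes. 0.31 to 0.39 kg in all. One tin of the three, not always the same, holds a loose 150 g metal ball, 28 mm across; it rolls freely 85 mm along the length and knocks on the ends when shaken, and lies at the lower end when tipped a little. The others hold a 150 g weight fixed at the centre. Looks and weight do not tell.
- tin_mid: the mid tin again, at the centre of its underside, same axes. 0.31 to 0.39 kg in all. One tin of the three, not always the same, holds a loose 150 g metal ball, 28 mm across; it rolls freely 85 mm along the length and knocks on the ends when shaken, and lies at the lower end when tipped a little. The others hold a 150 g weight fixed at the centre. Looks and weight do not tell.
- tin_right: the right tin again, at the centre of its underside, same axes. 0.31 to 0.39 kg in all. One tin of the three, not always the same, holds a loose 150 g metal ball, 28 mm across; it rolls freely 85 mm along the length and knocks on the ends when shaken, and lies at the lower end when tipped a little. The others hold a 150 g weight fixed at the centre. Looks and weight do not tell.
- mat_top (a point): round cork mat, 130 mm across and 5 mm thick, fixed flat on the bench to the right of the tins; this point is the centre of its upper face
- pot: small round glaze pot with a black lid, 48 mm across, 53 mm high; a bystander, leave it alone. This point is its origin, at the centre of its underside
- jar: round jar with a white lid, 67 mm across, 102 mm high; a bystander, leave it alone. This point is its origin, at the centre of its underside

How it is judged:
By the outcome, as a careful person would: the job done as asked, in the order asked, and still so for the second after the job is handed in, while the arm keeps its last pose, push and grip.
It also fails if it takes over 72 s, if anything falls off the work surface, if the arm or the gripper's body presses on something with over 40 N, if the wrist force passes 120 N, or if a joint passes its speed limit or range.

## Working session

There is one attempt and no reset: what is moved stays moved. The work goes in short steps, Python scripts to look and compute and a tool call to move; the robot and the scene stay as the last step left them, time stands still between calls to the robot, and variables do not carry over. Pictures are saved under pics/ and viewed, at most 10 in all, crops included, and the job is handed in when it is done.

Besides the shell and the picture viewer there is one more tool, called after "Call:" by a JSON object that holds its "name" and its "arguments". arm_command: Moves the arm, as the interface text tells. Its arguments: {"type":"object","properties":{"moves":{"type":"array"},"squeeze":{"type":"number"}},"required":["moves"]}

```bash
mkdir -p pics
python3 - <<'E'
from cell import robot
import cv2,numpy as np
o=robot.observe()
for k,v in o.items(): print(k,np.round(v,4).tolist())
for n in ("scene","side","wrist"):
    m=robot.camera_model(n); print(n,{k:np.round(v,4).tolist() for k,v in m.items()})
    cv2.imwrite(f"pics/{n}0.png",cv2.cvtColor(robot.read_camera(n),cv2.COLOR_RGB2BGR))
E
```

```text
time 0.0
qpos [0.996, 0.3427, 1.525, 0.0001, 1.2754, -0.146]
qvel [0.0002, 0.001, -0.0012, 0.0015, 0.0017, -0.001]
joint_efforts [-0.0023, -43.1261, -24.4219, 0.0716, 0.0562, -0.0001]
tool_pos [0.218, 0.4771, 0.226]
tool_rot [-3.1401, -0.0003, 2.7128]
contact_force [-1.1992, 0.1285, 0.13]
torque [0.0173, 0.0449, 0.0132]
grip_force 0.0
opening 0.0917
scene {'fx': 371.8078, 'fy': 371.8078, 'cx': 317.9392, 'cy': 193.9019, 'R': [[0.8973, -0.4408, -0.0224], [-0.2906, -0.5518, -0.7817], [0.3323, 0.708, -0.6232]], 't': [-0.4123, 0.2561, 0.7615]}
side {'fx': 518.6287, 'fy': 518.6287, 'cx': 323.6367, 'cy': 191.9872, 'R': [[0.9887, -0.1502, 0.0021], [-0.0534, -0.3643, -0.9297], [0.1404, 0.9191, -0.3682]], 't': [-0.5257, 0.1258, 1.1317]}
wrist {'fx': 309.7069, 'fy': 309.7069, 'cx': 319.9054, 'cy': 201.6725, 'R': [[0.4159, 0.9094, -0.0014], [0.8803, -0.4022, 0.2516], [0.2282, -0.1058, -0.9678]], 't': [-0.525, -0.0313, 0.3895]}
```

View pics/scene0.png

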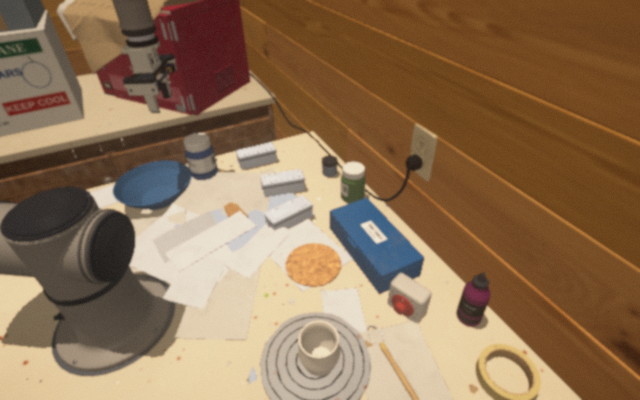

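View pics/side0.png

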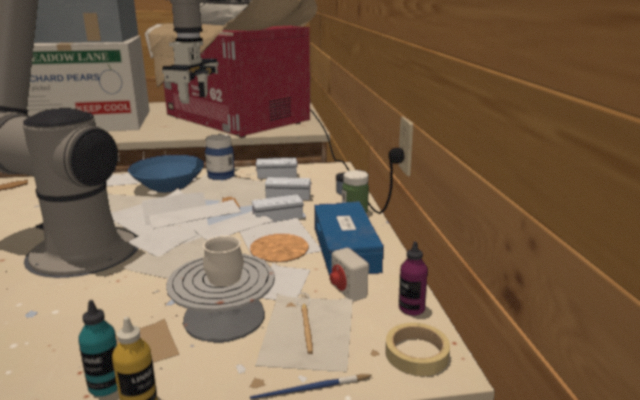

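View pics/wrist0.png

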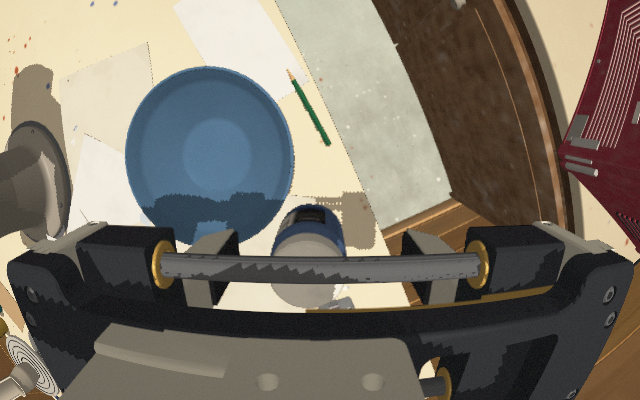

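The scene view shows the tins at about (257,155), (283,182) and (289,210), the mat at (313,264), the pot at (330,162) and the jar at (353,182). The side view shows the same order. The wrist sees only the bowl (210,155) and a can. I'll enlarge the tins next.

Run:
```python
import cv2,numpy as np
a=cv2.imread("pics/scene0.png")[135:235,225:375]; b=cv2.imread("pics/side0.png")[145:225,240:390]
A=cv2.resize(a,None,fx=4,fy=4,interpolation=cv2.INTER_CUBIC)
B=cv2.resize(b,None,fx=4,fy=4,interpolation=cv2.INTER_CUBIC)
cv2.imwrite("pics/cropA.png",A); cv2.imwrite("pics/cropB.png",B)
```

```text
(no output)
```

View pics/cropA.png

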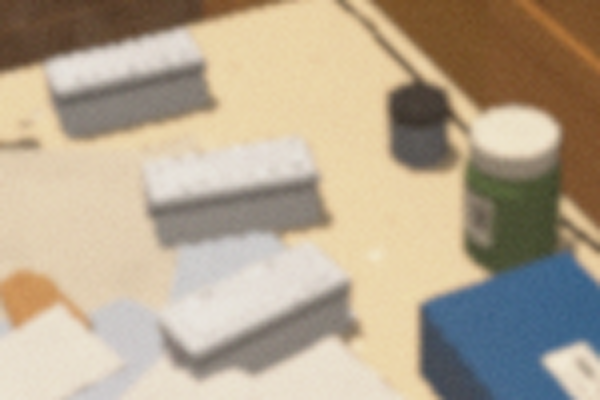

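View pics/cropB.png

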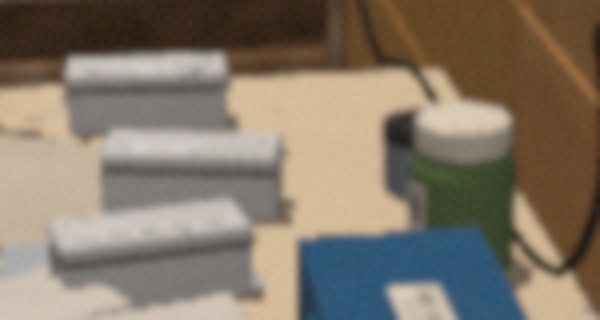

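Crop A shows the three tin tops, with corners for the left tin near (45,68),(190,32),(205,68),(58,98). Pot and jar lie to the right, at (418,120) and (515,180). Crop B agrees. I'll cast the top corners onto z = 0.048.

```bash
cat > h.py <<'E'
import cv2,numpy as np
from cell import robot
def ray(m,px,fish=False):
    d=(np.asarray(px,float)-[m["cx"],m["cy"]])/[m["fx"],m["fy"]]
    if fish:
        r=np.linalg.norm(d,axis=1,keepdims=True); c=np.hstack([d/r*np.sin(r),np.cos(r)])
    else: c=np.hstack([d,np.ones((len(d),1))])
    R=np.array(m["R"]); return -R.T@np.array(m["t"]), c@R
def plane(m,px,z,fish=False):
    o,d=ray(m,px,fish); return (o+d*((z-o[2])/d[:,2:]))[:,:2]
def rect(P):  # centre, length, width, yaw of 4 or more corner points
    (c,(w,h),_)=cv2.minAreaRect(np.float32(P)*1000); b=cv2.boxPoints((c,(w,h),_))
    e=max((b[1]-b[0],b[2]-b[1]),key=np.linalg.norm); e=e*np.sign(e[0])
    return np.round([c[0]/1e3,c[1]/1e3,max(w,h),min(w,h),np.arctan2(e[1],e[0])],3)
E
python3 - <<'E'
from h import *
A=dict(L=[(45,68),(190,32),(205,68),(58,98)],M=[(143,160),(302,138),(318,180),(152,208)],R=[(160,318),(310,242),(350,282),(200,362)])
B=dict(L=[(66,57),(225,52),(228,82),(70,95)],M=[(105,130),(280,132),(283,165),(103,170)],R=[(50,213),(237,200),(252,237),(57,262)])
for n,C,o in(("scene",A,(225,135)),("side",B,(240,145))):
    m=robot.camera_model(n)
    for k in C: print(n,k,rect(plane(m,(np.array(C[k])+.5)/4-.5+o,.048)))
    I=cv2.cvtColor(cv2.imread(f"pics/{n}0.png"),cv2.COLOR_BGR2HSV)
    k=cv2.inRange(I,(5,120,150),(22,255,255)); k[:230]=0;k[300:]=0;k[:,:240]=0;k[:,350:]=0
    c=max(cv2.findContours(k,0,1)[0],key=cv2.contourArea)[:,0]
    P=plane(m,c,.005); print("mat",cv2.fitEllipse(np.float32(P)*1000))
m=robot.camera_model("scene")
q=lambda p:(np.array([p])+.5)/4-.5+(225,135)
print("pot",plane(m,q((418,102)),.053),"jar",plane(m,q((515,130)),.102))
E
```

```text
scene L [ 4.44000e-01  4.09000e-01  1.19766e+02  5.76960e+01 -1.13000e-01]
scene M [  0.464   0.237 116.876  58.467  -0.23 ]
scene R [4.28000e-01 1.00000e-01 1.20504e+02 4.97960e+01 2.20000e-01]
mat ((419.8109130859375, -55.19645690917969), (121.39201354980469, 123.52584075927734), 10.127205848693848)
side L [4.52000e-01 3.97000e-01 1.20638e+02 8.94680e+01 2.00000e-03]
side M [ 4.70000e-01  2.32000e-01  1.19527e+02  7.66340e+01 -6.80000e-02]
side R [4.32000e-01 9.20000e-02 1.17845e+02 7.68710e+01 4.00000e-02]
mat ((424.118408203125, -59.05461883544922), (118.36669921875, 121.62591552734375), 78.90360260009766)
pot [[0.61863247 0.24574881]] jar [[0.62582088 0.11938603]]
```

Each scene-view top is about 120 x 50 to 58 mm, so it's plausible. The side view is too grazing for width. Next I'll go to one viewpoint above the tins and refine with the wrist camera.

Call:
{"name": "arm_command", "arguments": {"moves": [[[-0.03,-0.005,-0.007],[0,0,-0.06],0.0918],[[-0.07,-0.012,-0.014],[0,0,-0.12],0.0918],[[-0.11,-0.019,-0.021],[0,0,-0.19],0.0918],[[-0.15,-0.026,-0.03],[0,0,-0.26],0.0918],[[-0.18,-0.031,-0.037],[0,0,-0.33],0.0918]]}}

```text
time: 0.65
tool_pos: [0.3707, 0.373, 0.264]
tool_rot: [-3.141, 0.0, 3.045]
contact_force: [-0.2, 0.2, 0.2]
opening: 0.0919
grip_force: 0.0
```

Call:
{"name": "arm_command", "arguments": {"moves": [[[-0.04,-0.02,-0.01],[0,0,0],0.0918],[[-0.08,-0.04,-0.02],[0,0,0],0.0918],[[-0.12,-0.06,-0.03],[0,0,0],0.0918],[[-0.16,-0.088,-0.037],[0,0,0],0.0918],[[-0.16,-0.088,-0.037],[0,0,0],0.0918]]}}

```text
time: 1.15
tool_pos: [0.5238, 0.267, 0.3005]
tool_rot: [-3.14, 0.002, 3.037]
contact_force: [-1.5, 0.7, -0.2]
opening: 0.0918
grip_force: 0.0
```

Run:
```python
from h import *
o=robot.observe(); print(o["tool_pos"],o["tool_rot"],o["qvel"],o["contact_force"])
m=robot.camera_model("wrist")
cv2.imwrite("pics/w1.png",cv2.cvtColor(robot.read_camera("wrist"),cv2.COLOR_RGB2BGR))
np.save("m1.npy",m,allow_pickle=True)
```

```text
[0.52376077 0.26700813 0.30050935] [-3.14038848e+00  1.94320420e-03  3.03682952e+00] [ 0.07819445 -0.02590515  0.07465392  0.04672209 -0.0001578   0.06373739] [-1.53129912  0.65666589 -0.16430875]
```

View pics/w1.png

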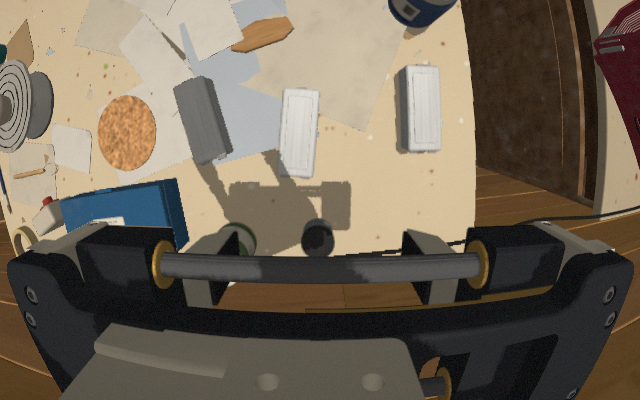

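The wrist view shows all three tins, at (203,120), (299,133) and (420,108), and the mat at (127,133). I'll enlarge this for the corners.

Run:
```python
import cv2
a=cv2.imread("pics/w1.png")
def g(r,c): return cv2.resize(a[r:r+124,c:c+80],None,fx=3.3,fy=4,interpolation=cv2.INTER_CUBIC)
cv2.imwrite("pics/w1c.png",cv2.hconcat([cv2.resize(a[r:r+130,c:c+66],None,fx=4,fy=4,interpolation=cv2.INTER_CUBIC) for r,c in((60,170),(70,266),(45,390))]))
```

```text
(no output)
```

View pics/w1c.png

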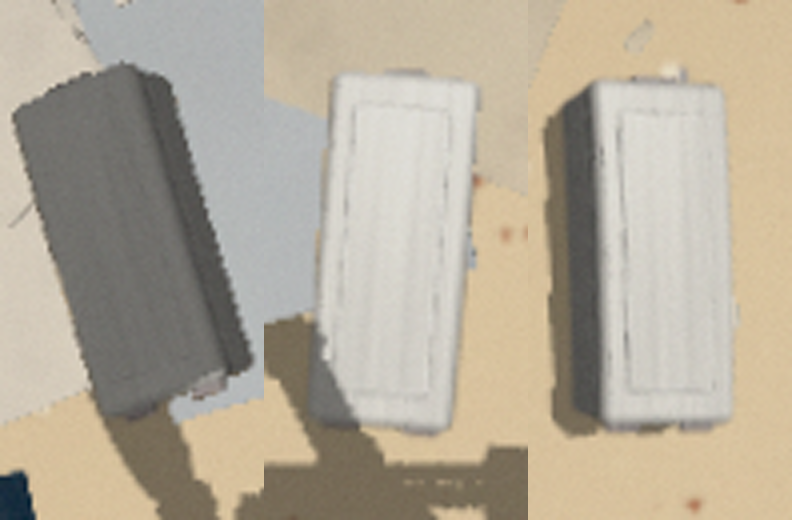

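The tin tops are clear: right tin corners about (14,116),(128,66),(228,372),(102,414) in panel 1, and likewise in panels 2 and 3.

Run:
```python
from h import *
m=np.load("m1.npy",allow_pickle=True).item()
C=dict(R=([(14,116),(128,66),(228,372),(102,414)],(170,60)),M=([(68,75),(214,80),(186,430),(46,420)],(266,70)),L=([(62,80),(194,86),(205,425),(72,422)],(390,45)))
for k,(c,o) in C.items():
    P=plane(m,(np.array(c)+.5)/4-.5+o,.048,True); e=(P[3]+P[2]-P[0]-P[1]); print(k,rect(P),P.mean(0).round(4),"yaw",np.arctan2(e[1],e[0]).round(3))
I=cv2.cvtColor(cv2.imread("pics/w1.png"),cv2.COLOR_BGR2HSV)[90:180,90:165]
k=cv2.inRange(I,(5,110,120),(20,255,255)); c=max(cv2.findContours(k,0,1)[0],key=cv2.contourArea)[:,0]+[90,90]
print(cv2.fitEllipse(np.float32(plane(m,c,.005,True))*1000))
print("pot",plane(m,[(318,233)],.053,True))
```

```text
R [4.30000e-01 1.09000e-01 1.13746e+02 5.00970e+01 1.72000e-01] [0.4296 0.1084] yaw 0.188
M [  0.467   0.244 117.289  47.855  -0.182] [0.4668 0.2437] yaw -0.184
L [ 4.48000e-01  4.17000e-01  1.18904e+02  4.93170e+01 -5.40000e-02] [0.4472 0.4172] yaw -0.054
((421.7996826171875, -51.10792541503906), (125.6649169921875, 126.66901397705078), 157.33177185058594)
pot [[0.60682987 0.25598471]]
```

Wrist and scene views agree within about 8 mm, and the sizes are right. I'll use L (0.447,0.416,-0.06), M (0.467,0.243,-0.19), R (0.430,0.107,0.19) and mat (0.421,-0.053). Go to the left tin now.

```bash
cat >> h.py <<'E'
from scipy.spatial.transform import Rotation as Ro
def go(*T):  # shift and turn, in tool axes, for each successive target (x,y,z,yaw)
    o=robot.observe(); p=o["tool_pos"]; R=Ro.from_euler("xyz",o["tool_rot"])
    print("t",round(o["time"],2),p.round(4),o["tool_rot"].round(3),"F",o["contact_force"].round(2),"M",o["torque"].round(3),"open",round(o["opening"],4),"grip",o["grip_force"])
    for x,y,z,w in T:
        Q=Ro.from_euler("xyz",[np.pi,0,w]); print("->",R.inv().apply(np.array([x,y,z])-p).round(4),(R.inv()*Q).as_rotvec().round(3)); p=np.array([x,y,z]);R=Q
E
python3 -c "
from h import *
go((.447,.416,.12,3.0816),(.447,.416,.008,3.0816))"
```

```text
t 1.2 [0.5215 0.269  0.3001] [-3.141 -0.     3.038] F [-0.13  1.86 -0.63] M [ 0.    -0.011 -0.005] open 0.0921 grip 0.0
-> [0.0892 0.1387 0.1801] [-0.    -0.    -0.043]
-> [-0.    -0.     0.112] [0. 0. 0.]
```

Call:
{"name": "arm_command", "arguments": {"moves": [[[0.015,0.025,0.025],[0,0,-0.01],0.0918],[[0.035,0.055,0.055],[0,0,-0.02],0.0918],[[0.055,0.085,0.09],[0,0,-0.03],0.0918],[[0.075,0.115,0.12],[0,0,-0.043],0.0918],[[0.089,0.139,0.14],[0,0,-0.043],0.0918]]}}

```text
time: 1.7
tool_pos: [0.4411, 0.4198, 0.158]
tool_rot: [-3.14, -0.004, 3.088]
contact_force: [1.5, 0.1, 0.8]
opening: 0.0918
grip_force: 0.0
```

Call:
{"name": "arm_command", "arguments": {"moves": [[[0,0,0.03],[0,0,0],0.0918],[[0,0,0.07],[0,0,0],0.0918],[[0,0,0.11],[0,0,0],0.0918],[[0,0,0.14],[0,0,0],0.0918],[[0,0,0.152],[0,0,0],0.0918]]}}

```text
time: 2.2
tool_pos: [0.4417, 0.4176, 0.0054]
tool_rot: [-3.138, -0.005, 3.087]
contact_force: [-0.0, -0.1, -0.0]
opening: 0.0918
grip_force: 0.0
```

Run:
```python
from h import *
go((.447,.416,.008,3.0816))
a=cv2.cvtColor(robot.read_camera("scene"),cv2.COLOR_RGB2BGR)[100:250,200:400]
b=cv2.cvtColor(robot.read_camera("wrist"),cv2.COLOR_RGB2BGR)[150:350,160:480]
cv2.imwrite("pics/g1.png",cv2.vconcat([cv2.resize(a,(400,300)),cv2.resize(b,(400,250))]))
```

```text
t 2.2 [0.4417 0.4176 0.0054] [-3.138 -0.005  3.087] F [-0.05 -0.11 -0.04] M [0.006 0.004 0.011] open 0.0918 grip 0.0
-> [-0.0054 -0.0013 -0.0026] [-0.004 -0.005  0.005]
```

View pics/g1.png

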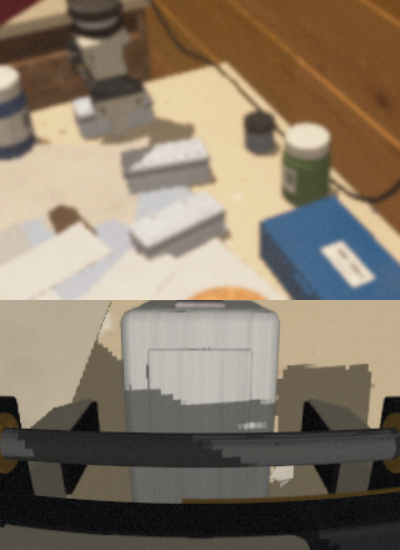

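The wrist view shows the tin (crop columns 122–278) centred between the fingers. Close and lift.

Call:
{"name": "arm_command", "arguments": {"moves": [[[-0.003,0,-0.003],[0,0,0],0.0918],[[-0.003,0,-0.003],[0,0,0],0.06],[[-0.003,0,-0.003],[0,0,0],0.04],[[-0.003,0,-0.003],[0,0,0],0.04],[[-0.003,0,-0.003],[0,0,0],0.04]], "squeeze": 45}}

```text
time: 2.8
tool_pos: [0.448, 0.4181, 0.0123]
tool_rot: [3.141, 0.001, 3.086]
contact_force: [-0.4, 0.9, -0.6]
opening: 0.0639
grip_force: 0.0
```

Call:
{"name": "arm_command", "arguments": {"moves": [[[0,0,0],[0,0,0],0.04],[[0,0,0],[0,0,0],0.04],[[0,0,0],[0,0,0],0.04],[[0,0,0],[0,0,0],0.04],[[0,0,0],[0,0,0],0.04]]}}

```text
time: 3.3
tool_pos: [0.4477, 0.4179, 0.0118]
tool_rot: [-3.141, -0.0, 3.086]
contact_force: [-1.1, -1.6, 2.1]
opening: 0.0499
grip_force: 45.0
```

```bash
python3 -c "
from h import *
go((.447,.416,.008,3.0816))"
```

```text
t 3.3 [0.4477 0.4179 0.0118] [-3.141 -0.     3.086] F [-1.12 -1.56  2.14] M [-0.252  0.098  0.002] open 0.0499 grip 44.99945729970932
-> [ 0.0006 -0.0019  0.0038] [-0.    -0.     0.004]
```

Call:
{"name": "arm_command", "arguments": {"moves": [[[0,0,-0.03],[0,0,0],0.04],[[0,0,-0.075],[0,0,0],0.04],[[0,0,-0.12],[0,0,0],0.04],[[0,0,-0.16],[0,0,0],0.04],[[0,0,-0.2],[0,0,0],0.04]]}}

```text
time: 3.8
tool_pos: [0.4473, 0.4179, 0.2127]
tool_rot: [-3.141, -0.001, 3.086]
contact_force: [-0.3, 1.1, -3.4]
opening: 0.0497
grip_force: 45.0
```

Call:
{"name": "arm_command", "arguments": {"moves": [[[0.045,0,0],[0,0,0],0.04],[[0,0,0],[0,0,0],0.04],[[-0.045,0,0],[0,0,0],0.04],[[0,0,0],[0,0,0],0.04],[[0.045,0,0],[0,0,0],0.04]]}}

```text
time: 4.3
tool_pos: [0.4036, 0.4199, 0.2078]
tool_rot: [-3.138, -0.004, 3.082]
contact_force: [-1.6, 0.9, -2.4]
opening: 0.0498
grip_force: 45.0
```

Call:
{"name": "arm_command", "arguments": {"moves": [[[-0.045,0,0],[0,0,0],0.04],[[-0.09,0,0],[0,0,0],0.04],[[-0.045,0,0],[0,0,0],0.04],[[0,0,0],[0,0,0],0.04],[[-0.045,0,0],[0,0,0],0.04]]}}

```text
time: 4.8
tool_pos: [0.4318, 0.4156, 0.2048]
tool_rot: [-3.128, -0.024, 3.094]
contact_force: [1.7, 0.4, -4.4]
opening: 0.0499
grip_force: 45.0
```

Call:
{"name": "arm_command", "arguments": {"moves": [[[0,0,0],[0,0.08,0],0.04],[[0,0,0],[0,0.16,0],0.04],[[0,0,0],[0,0.2,0],0.04],[[0,0,0],[0,0.2,0],0.04],[[0,0,0],[0,0.2,0],0.04]]}}

```text
time: 5.3
tool_pos: [0.4476, 0.4179, 0.2108]
tool_rot: [-3.141, -0.2, 3.085]
contact_force: [-0.2, 0.1, -3.2]
opening: 0.0497
grip_force: 45.0
```

Call:
{"name": "arm_command", "arguments": {"moves": [[[0,0,0],[0,0,0],0.04],[[0,0,0],[0,0,0],0.04],[[0,0,0],[0,0,0],0.04],[[0,0,0],[0,0,0],0.04],[[0,0,0],[0,0,0],0.04]]}}

```text
time: 5.8
tool_pos: [0.4477, 0.4181, 0.2119]
tool_rot: [3.141, -0.2, 3.086]
contact_force: [0.0, -0.5, -4.0]
opening: 0.0501
grip_force: 45.0
```

```bash
python3 -c "
from h import *
go();robot.read_camera('side');go();robot.read_camera('side');go()"
```

```text
t 5.8 [0.4477 0.4181 0.2119] [ 3.141 -0.2    3.086] F [ 0.02 -0.52 -4.04] M [ 0.019 -0.201  0.016] open 0.0501 grip 44.99955028295517
t 5.85 [0.4477 0.4181 0.2119] [ 3.141 -0.2    3.086] F [ 0.3  -0.32 -3.41] M [ 0.046 -0.223 -0.008] open 0.0498 grip 44.99943405389786
t 5.9 [0.4478 0.4181 0.2118] [ 3.141 -0.2    3.086] F [-0.6   0.73 -3.88] M [-0.009 -0.211 -0.01 ] open 0.0498 grip 44.999571070075035
```

Call:
{"name": "arm_command", "arguments": {"moves": [[[0,0,0],[0,-0.08,0],0.04],[[0,0,0],[0,-0.16,0],0.04],[[0,0,0],[0,-0.24,0],0.04],[[0,0,0],[0,-0.32,0],0.04],[[0,0,0],[0,-0.4,0],0.04]]}}

```text
time: 6.4
tool_pos: [0.4476, 0.4181, 0.2121]
tool_rot: [3.141, 0.203, 3.086]
contact_force: [0.5, -0.2, -4.1]
opening: 0.0497
grip_force: 45.0
```

Call:
{"name": "arm_command", "arguments": {"moves": [[[0,0,0],[0,0,0],0.04],[[0,0,0],[0,0,0],0.04],[[0,0,0],[0,0,0],0.04],[[0,0,0],[0,0,0],0.04],[[0,0,0],[0,0,0],0.04]]}}

```text
time: 6.9
tool_pos: [0.4484, 0.4178, 0.2115]
tool_rot: [-3.142, 0.199, 3.085]
contact_force: [0.4, -0.2, -4.3]
opening: 0.0496
grip_force: 45.0
```

```bash
python3 -c "
from h import *
go();robot.read_camera('side');go();robot.read_camera('side');go()"
```

```text
t 6.9 [0.4484 0.4178 0.2115] [-3.142  0.199  3.085] F [ 0.36 -0.22 -4.34] M [ 0.002  0.221 -0.01 ] open 0.0496 grip 44.999472945928574
t 6.95 [0.4482 0.4178 0.2115] [-3.142  0.199  3.085] F [-1.26 -0.1  -2.97] M [ 0.066  0.249 -0.049] open 0.0494 grip 44.9995232373476
t 7.0 [0.4481 0.4178 0.2115] [-3.141  0.2    3.085] F [-0.3  -0.57 -3.79] M [-0.002  0.174 -0.019] open 0.0497 grip 44.999549612402916
```

Call:
{"name": "arm_command", "arguments": {"moves": [[[0,0,0],[0,0.1,0],0.04],[[0,0,0],[0,0.2,0],0.04],[[0,0,0],[0,0.2,0],0.04],[[0,0,0],[0,0.2,0],0.04],[[0,0,0],[0,0.2,0],0.04]]}}

```text
time: 7.5
tool_pos: [0.4472, 0.418, 0.2116]
tool_rot: [-3.141, 0.001, 3.086]
contact_force: [0.4, -0.0, -3.7]
opening: 0.0494
grip_force: 45.0
```

```bash
python3 -c "
from h import *
go((.4477,.4179,.0118,3.086))"
```

```text
t 7.5 [0.4472 0.418  0.2116] [-3.141e+00  1.000e-03  3.086e+00] F [ 0.36 -0.03 -3.71] M [ 0.034  0.032 -0.032] open 0.0494 grip 44.99962091445923
-> [-0.0002 -0.      0.1998] [-0.     0.001  0.   ]
```

Left tin's M_y is −0.21 and +0.21 when tipped. I'll compare it with the others. Put it back, release and rise.

Call:
{"name": "arm_command", "arguments": {"moves": [[[0,0,0.045],[0,0,0],0.04],[[0,0,0.09],[0,0,0],0.04],[[0,0,0.135],[0,0,0],0.04],[[0,0,0.17],[0,0,0],0.04],[[0,0,0.19],[0,0,0],0.04]]}}

```text
time: 8.0
tool_pos: [0.4455, 0.4173, 0.0188]
tool_rot: [-3.139, -0.002, 3.087]
contact_force: [-0.3, -0.1, -3.4]
opening: 0.0499
grip_force: 45.0
```

Call:
{"name": "arm_command", "arguments": {"moves": [[[0,0,0.006],[0,0,0],0.04],[[0,0,0.01],[0,0,0],0.04],[[0,0,0.01],[0,0,0],0.04],[[0,0,0.01],[0,0,0],0.07],[[0,0,0.01],[0,0,0],0.0918]]}}

```text
time: 8.5
tool_pos: [0.4488, 0.4189, 0.0136]
tool_rot: [3.139, 0.003, 3.086]
contact_force: [0.0, 0.0, 0.5]
opening: 0.0613
grip_force: 0.0
```

Call:
{"name": "arm_command", "arguments": {"moves": [[[0,0,0],[0,0,0],0.0918],[[0,0,0],[0,0,0],0.0918],[[0,0,0],[0,0,0],0.0918],[[0,0,0],[0,0,0],0.0918],[[0,0,-0.01],[0,0,0],0.0918]]}}

```text
time: 9.0
tool_pos: [0.447, 0.4174, 0.0208]
tool_rot: [-3.14, -0.002, 3.086]
contact_force: [1.4, 0.6, -0.0]
opening: 0.0915
grip_force: 0.0
```

```bash
python3 -c "
from h import *
go((.4477,.4179,.15,3.086),(.467,.243,.15,2.955),(.467,.243,.01,2.955))"
```

```text
t 9.0 [0.447  0.4174 0.0208] [-3.140e+00 -2.000e-03  3.086e+00] F [ 1.41  0.62 -0.03] M [ 0.016 -0.007 -0.019] open 0.0915 grip 0.0
-> [-0.0004  0.0003 -0.1292] [-0.002 -0.002 -0.   ]
-> [-0.029  -0.1736 -0.    ] [ 0.    -0.     0.131]
-> [-0.   -0.    0.14] [0. 0. 0.]
```

Call:
{"name": "arm_command", "arguments": {"moves": [[[0,0,-0.03],[0,0,0],0.0918],[[0,0,-0.07],[0,0,0],0.0918],[[0,0,-0.11],[0,0,0],0.0918],[[-0.005,-0.03,-0.13],[0,0,0.02],0.0918],[[-0.01,-0.06,-0.13],[0,0,0.05],0.0918]]}}

```text
time: 9.5
tool_pos: [0.456, 0.3585, 0.1563]
tool_rot: [3.137, 0.007, 3.037]
contact_force: [-0.1, 0.1, -0.9]
opening: 0.0918
grip_force: 0.0
```

```bash
python3 -c "
from h import *
go((.467,.243,.15,2.955))"
```

```text
t 9.5 [0.456  0.3585 0.1563] [3.137 0.007 3.037] F [-0.07  0.07 -0.86] M [ 0.029 -0.037  0.006] open 0.0918 grip 0.0
-> [-0.023  -0.1137  0.0059] [0.005 0.006 0.082]
```

Call:
{"name": "arm_command", "arguments": {"moves": [[[-0.007,-0.035,0],[0,0,0.03],0.0918],[[-0.015,-0.075,0],[0,0,0.06],0.0918],[[-0.021,-0.105,0],[0,0,0.081],0.0918],[[-0.023,-0.114,0],[0,0,0.081],0.0918],[[-0.023,-0.114,0],[0,0,0.081],0.0918]]}}

```text
time: 10.0
tool_pos: [0.4657, 0.2411, 0.1525]
tool_rot: [3.141, 0.001, 2.953]
contact_force: [-0.4, -0.3, 0.5]
opening: 0.092
grip_force: 0.0
```

Run:
```python
from h import *
go()
m=robot.camera_model("wrist"); a=cv2.cvtColor(robot.read_camera("wrist"),cv2.COLOR_RGB2BGR)
go((.467,.243,.15,2.955),(.467,.243,.011,2.955))
cv2.imwrite("pics/w2.png",a[60:300,170:560]); np.save("m2.npy",m,allow_pickle=True)
```

```text
t 10.0 [0.4657 0.2411 0.1525] [3.141e+00 1.000e-03 2.953e+00] F [-0.45 -0.29  0.48] M [-0.004 -0.034  0.005] open 0.092 grip 0.0
t 10.05 [0.4656 0.2421 0.1523] [3.141e+00 1.000e-03 2.954e+00] F [-0.12  0.49 -0.58] M [ 0.035 -0.022 -0.052] open 0.0917 grip 0.0
-> [-0.0013  0.0011  0.0023] [ 0.001  0.001 -0.001]
-> [-0.    -0.     0.139] [0. 0. 0.]
```

View pics/w2.png

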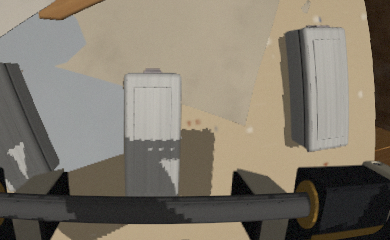

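The left tin stands upright in place (crop 322,88), and the mid tin (columns 124–181) is centred under the fingers. Same cycle for mid.

Call:
{"name": "arm_command", "arguments": {"moves": [[[-0.001,0.001,0.03],[0,0,0],0.0918],[[-0.001,0.001,0.07],[0,0,0],0.0918],[[-0.001,0.001,0.11],[0,0,0],0.0918],[[-0.001,0.001,0.133],[0,0,0],0.0918],[[-0.001,0.001,0.141],[0,0,0],0.0918]]}}

```text
time: 10.55
tool_pos: [0.4647, 0.2436, 0.0082]
tool_rot: [-3.14, -0.004, 2.957]
contact_force: [-0.9, -0.2, -0.2]
opening: 0.0919
grip_force: 0.0
```

Call:
{"name": "arm_command", "arguments": {"moves": [[[0,0,0],[0,0,0],0.07],[[0,0,0],[0,0,0],0.04],[[0,0,0],[0,0,0],0.04],[[0,0,0],[0,0,0],0.04],[[0,0,0],[0,0,0],0.04]], "squeeze": 45}}

```text
time: 11.05
tool_pos: [0.4669, 0.2427, 0.0116]
tool_rot: [3.141, 0.001, 2.955]
contact_force: [-0.2, -0.0, -0.8]
opening: 0.0563
grip_force: 0.0
```

Call:
{"name": "arm_command", "arguments": {"moves": [[[0,0,0],[0,0,0],0.04],[[0,0,0],[0,0,0],0.04],[[0,0,0],[0,0,0],0.04],[[0,0,0],[0,0,0],0.04],[[0,0,0],[0,0,0],0.04]]}}

```text
time: 11.55
tool_pos: [0.4667, 0.2426, 0.0113]
tool_rot: [3.141, 0.001, 2.955]
contact_force: [-0.6, -0.6, 5.6]
opening: 0.0498
grip_force: 45.0
```

```bash
python3 -c "
from h import *
go()"
```

```text
t 11.55 [0.4667 0.2426 0.0113] [3.141e+00 1.000e-03 2.955e+00] F [-0.58 -0.58  5.63] M [-0.114  0.142 -0.092] open 0.0498 grip 44.96403023600578
```

Call:
{"name": "arm_command", "arguments": {"moves": [[[0,0,-0.03],[0,0,0],0.04],[[0,0,-0.075],[0,0,0],0.04],[[0,0,-0.12],[0,0,0],0.04],[[0,0,-0.16],[0,0,0],0.04],[[0,0,-0.2],[0,0,0],0.04]]}}

```text
time: 12.05
tool_pos: [0.4657, 0.2423, 0.2118]
tool_rot: [-3.141, -0.001, 2.955]
contact_force: [0.9, 1.3, -4.5]
opening: 0.0499
grip_force: 45.0
```

Call:
{"name": "arm_command", "arguments": {"moves": [[[0.045,0,0],[0,0,0],0.04],[[0,0,0],[0,0,0],0.04],[[-0.045,0,0],[0,0,0],0.04],[[0,0,0],[0,0,0],0.04],[[0.045,0,0],[0,0,0],0.04]]}}

```text
time: 12.55
tool_pos: [0.4224, 0.2503, 0.2073]
tool_rot: [-3.139, -0.005, 2.952]
contact_force: [-1.0, 0.1, -3.1]
opening: 0.0498
grip_force: 45.0
```

Call:
{"name": "arm_command", "arguments": {"moves": [[[-0.045,0,0],[0,0,0],0.04],[[-0.09,0,0],[0,0,0],0.04],[[-0.045,0,0],[0,0,0],0.04],[[0,0,0],[0,0,0],0.04],[[-0.045,0,0],[0,0,0],0.04]]}}

```text
time: 13.05
tool_pos: [0.4479, 0.2411, 0.2031]
tool_rot: [-3.128, -0.029, 2.961]
contact_force: [0.9, 0.7, -4.8]
opening: 0.0496
grip_force: 45.0
```

Call:
{"name": "arm_command", "arguments": {"moves": [[[0,0,0],[0,0.08,0],0.04],[[0,0,0],[0,0.16,0],0.04],[[0,0,0],[0,0.2,0],0.04],[[0,0,0],[0,0.2,0],0.04],[[0,0,0],[0,0.2,0],0.04]]}}

```text
time: 13.55
tool_pos: [0.4661, 0.2424, 0.2099]
tool_rot: [-3.141, -0.2, 2.954]
contact_force: [-0.7, -0.2, -3.8]
opening: 0.0493
grip_force: 45.0
```

Call:
{"name": "arm_command", "arguments": {"moves": [[[0,0,0],[0,0,0],0.04],[[0,0,0],[0,0,0],0.04],[[0,0,0],[0,0,0],0.04],[[0,0,0],[0,0,0],0.04],[[0,0,0],[0,0,0],0.04]]}}

```text
time: 14.05
tool_pos: [0.4664, 0.2426, 0.2109]
tool_rot: [3.141, -0.2, 2.955]
contact_force: [-0.5, -0.1, -4.0]
opening: 0.0494
grip_force: 45.0
```

```bash
python3 -c "
from h import *
go();robot.read_camera('side');go();robot.read_camera('side');go()"
```

```text
t 14.05 [0.4664 0.2426 0.2109] [ 3.141 -0.2    2.955] F [-0.48 -0.09 -3.96] M [ 0.01  -0.263  0.025] open 0.0494 grip 44.9568135291338
t 14.1 [0.4664 0.2426 0.2108] [ 3.141 -0.2    2.955] F [ 0.54 -0.3  -3.5 ] M [-0.018 -0.165 -0.022] open 0.0496 grip 44.95691567659378
t 14.15 [0.4664 0.2426 0.2108] [ 3.141 -0.2    2.955] F [-0.2   0.08 -3.05] M [-0.032 -0.242 -0.051] open 0.0498 grip 44.95686315000057
```

Call:
{"name": "arm_command", "arguments": {"moves": [[[0,0,0],[0,-0.08,0],0.04],[[0,0,0],[0,-0.16,0],0.04],[[0,0,0],[0,-0.24,0],0.04],[[0,0,0],[0,-0.32,0],0.04],[[0,0,0],[0,-0.4,0],0.04]]}}

```text
time: 14.65
tool_pos: [0.4662, 0.2426, 0.211]
tool_rot: [3.141, 0.203, 2.955]
contact_force: [-0.3, 0.4, -3.3]
opening: 0.05
grip_force: 45.0
```

Call:
{"name": "arm_command", "arguments": {"moves": [[[0,0,0],[0,0,0],0.04],[[0,0,0],[0,0,0],0.04],[[0,0,0],[0,0,0],0.04],[[0,0,0],[0,0,0],0.04],[[0,0,0],[0,0,0],0.04]]}}

```text
time: 15.15
tool_pos: [0.4669, 0.2424, 0.2105]
tool_rot: [-3.142, 0.199, 2.954]
contact_force: [0.6, 0.4, -3.5]
opening: 0.0497
grip_force: 45.0
```

```bash
python3 -c "
from h import *
go();robot.read_camera('side');go();robot.read_camera('side');go()"
```

```text
t 15.15 [0.4669 0.2424 0.2105] [-3.142  0.199  2.954] F [ 0.57  0.36 -3.53] M [0.028 0.237 0.04 ] open 0.0497 grip 44.956794530153275
t 15.2 [0.4668 0.2424 0.2105] [-3.141  0.199  2.954] F [-0.06  0.09 -3.5 ] M [ 0.09   0.274 -0.004] open 0.0499 grip 44.95681241154671
t 15.25 [0.4667 0.2424 0.2105] [-3.142  0.199  2.954] F [-0.48  0.46 -3.41] M [0.035 0.219 0.012] open 0.0501 grip 44.956824257969856
```

Call:
{"name": "arm_command", "arguments": {"moves": [[[0,0,0],[0,0.1,0],0.04],[[0,0,0],[0,0.2,0],0.04],[[0,0,0],[0,0.2,0],0.04],[[0,0,0],[0,0.2,0],0.04],[[0,0,0],[0,0.2,0],0.04]]}}

```text
time: 15.75
tool_pos: [0.4658, 0.2426, 0.2105]
tool_rot: [-3.141, 0.001, 2.955]
contact_force: [0.1, -0.4, -4.1]
opening: 0.0496
grip_force: 45.0
```

```bash
python3 -c "
from h import *
go((.4667,.2426,.0113,2.955))"
```

```text
t 15.75 [0.4658 0.2426 0.2105] [-3.141e+00  1.000e-03  2.955e+00] F [ 0.11 -0.43 -4.11] M [ 0.051  0.087 -0.063] open 0.0496 grip 44.95695948600769
-> [-0.0007  0.0003  0.1992] [-0.     0.001  0.   ]
```

```bash
cat >> h.py <<'E'
def mean(n=8):
    L=[]
    for i in range(n): robot.read_camera("side"); L.append(robot.observe()["torque"])
    print("M mean",np.mean(L,0).round(3),"sem",(np.std(L,0)/n**.5).round(3))
E
python3 -c "
from h import *
mean(10)"
```

```text
M mean [0.019 0.003 0.012] sem [0.009 0.01  0.011]
```

Call:
{"name": "arm_command", "arguments": {"moves": [[[0,0,0],[0,0.08,0],0.04],[[0,0,0],[0,0.16,0],0.04],[[0,0,0],[0,0.2,0],0.04],[[0,0,0],[0,0.2,0],0.04],[[0,0,0],[0,0.2,0],0.04]]}}

```text
time: 16.75
tool_pos: [0.4665, 0.2425, 0.2104]
tool_rot: [-3.141, -0.199, 2.954]
contact_force: [-1.1, 0.6, -3.4]
opening: 0.0499
grip_force: 45.0
```

Call:
{"name": "arm_command", "arguments": {"moves": [[[0,0,0],[0,-0.1,0],0.04],[[0,0,0],[0,-0.2,0],0.04],[[0,0,0],[0,-0.2,0],0.04],[[0,0,0],[0,-0.2,0],0.04],[[0,0,0],[0,-0.2,0],0.04]]}}

```text
time: 17.25
tool_pos: [0.4667, 0.2426, 0.211]
tool_rot: [3.141, -0.001, 2.955]
contact_force: [-0.4, -0.5, -3.6]
opening: 0.0496
grip_force: 45.0
```

```bash
python3 -c "
from h import *
mean(10);go()"
```

```text
M mean [0.012 0.006 0.009] sem [0.011 0.01  0.015]
t 17.75 [0.4665 0.2425 0.2106] [-3.142 -0.     2.955] F [-0.28  0.3  -4.42] M [ 0.062  0.014 -0.019] open 0.0498 grip 44.956877678632736
```

Mid shows no moment shift, so there's no ball in it, and left has about the same tipped moments. Put mid back and go on to the right tin.

Call:
{"name": "arm_command", "arguments": {"moves": [[[0,0,0.045],[0,0,0],0.04],[[0,0,0.09],[0,0,0],0.04],[[0,0,0.135],[0,0,0],0.04],[[0,0,0.17],[0,0,0],0.04],[[0,0,0.19],[0,0,0],0.04]]}}

```text
time: 18.25
tool_pos: [0.4649, 0.2421, 0.0179]
tool_rot: [-3.14, -0.004, 2.955]
contact_force: [0.7, -0.1, -4.1]
opening: 0.0502
grip_force: 45.0
```

Call:
{"name": "arm_command", "arguments": {"moves": [[[0,0,0.006],[0,0,0],0.04],[[0,0,0.01],[0,0,0],0.04],[[0,0,0.01],[0,0,0],0.04],[[0,0,0.01],[0,0,0],0.07],[[0,0,0.01],[0,0,0],0.0918]]}}

```text
time: 18.75
tool_pos: [0.4676, 0.243, 0.0121]
tool_rot: [3.14, 0.003, 2.955]
contact_force: [0.6, -0.7, 0.2]
opening: 0.0611
grip_force: 0.0
```

Call:
{"name": "arm_command", "arguments": {"moves": [[[0,0,0],[0,0,0],0.0918],[[0,0,0],[0,0,0],0.0918],[[0,0,0],[0,0,0],0.0918],[[0,0,0],[0,0,0],0.0918],[[0,0,-0.02],[0,0,0],0.0918]]}}

```text
time: 19.25
tool_pos: [0.4648, 0.242, 0.029]
tool_rot: [-3.139, -0.004, 2.955]
contact_force: [-0.1, 0.5, -0.0]
opening: 0.0914
grip_force: 0.0
```

Call:
{"name": "arm_command", "arguments": {"moves": [[[0,0,-0.03],[0,0,0],0.0918],[[0,0,-0.07],[0,0,0],0.0918],[[0,0,-0.11],[0,0,0],0.0918],[[0,0,-0.12],[0,0,0],0.0918],[[0,0,-0.12],[0,0,0],0.0918]]}}

```text
time: 19.75
tool_pos: [0.4673, 0.2429, 0.1524]
tool_rot: [3.14, 0.003, 2.955]
contact_force: [-0.1, -1.5, -1.3]
opening: 0.092
grip_force: 0.0
```

```bash
python3 -c "
from h import *
go((.430,.107,.15,3.3316))"
```

```text
t 19.75 [0.4673 0.2429 0.1524] [3.140e+00 3.000e-03 2.955e+00] F [-0.08 -1.48 -1.31] M [ 0.024  0.036 -0.009] open 0.092 grip 0.0
-> [ 0.0114 -0.1405  0.002 ] [ 0.001  0.004 -0.377]
```

Call:
{"name": "arm_command", "arguments": {"moves": [[[0.002,-0.03,0],[0,0,-0.09],0.0918],[[0.005,-0.07,0],[0,0,-0.18],0.0918],[[0.008,-0.11,0],[0,0,-0.28],0.0918],[[0.011,-0.141,0],[0,0,-0.377],0.0918],[[0.011,-0.141,0],[0,0,-0.377],0.0918]]}}

```text
time: 20.25
tool_pos: [0.4272, 0.1034, 0.1489]
tool_rot: [-3.142, -0.005, -2.952]
contact_force: [0.1, 0.6, -0.3]
opening: 0.0917
grip_force: 0.0
```

Run:
```python
from h import *
a=cv2.cvtColor(robot.read_camera("wrist"),cv2.COLOR_RGB2BGR)
go((.430,.1065,.15,3.3316),(.430,.1065,.011,3.3316))
cv2.imwrite("pics/w3.png",a[60:300,170:560])
```

```text
t 20.3 [0.4281 0.1048 0.1492] [ 3.141e+00 -3.000e-03 -2.955e+00] F [ 0.44 -0.17  1.54] M [ 0.067  0.028 -0.032] open 0.0917 grip 0.0
-> [-0.0021  0.0013 -0.0008] [ 0.    -0.003 -0.003]
-> [ 0.    -0.     0.139] [0. 0. 0.]
```

View pics/w3.png

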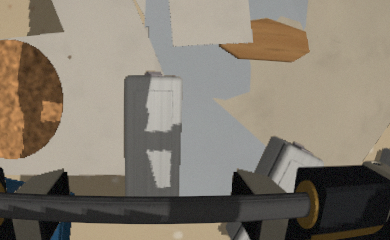

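The right tin (columns 124–181) is centred and parallel to the fingers. The mid tin stands at (285,165). Grasp it.

Call:
{"name": "arm_command", "arguments": {"moves": [[[-0.001,0.001,0.03],[0,0,0],0.0918],[[-0.001,0.001,0.07],[0,0,0],0.0918],[[-0.001,0.001,0.11],[0,0,0],0.0918],[[-0.001,0.001,0.13],[0,0,0],0.0918],[[-0.001,0.001,0.138],[0,0,0],0.0918]]}}

```text
time: 20.8
tool_pos: [0.4283, 0.1079, 0.0098]
tool_rot: [3.141, -0.005, -2.952]
contact_force: [-0.4, -0.7, 0.2]
opening: 0.092
grip_force: 0.0
```

Call:
{"name": "arm_command", "arguments": {"moves": [[[0,0,0],[0,0,0],0.07],[[0,0,0],[0,0,0],0.04],[[0,0,0],[0,0,0],0.04],[[0,0,0],[0,0,0],0.04],[[0,0,0],[0,0,0],0.04]], "squeeze": 45}}

```text
time: 21.3
tool_pos: [0.4307, 0.1073, 0.0134]
tool_rot: [-3.141, 0.002, -2.952]
contact_force: [-0.2, -0.5, 0.2]
opening: 0.0564
grip_force: 0.0
```

Call:
{"name": "arm_command", "arguments": {"moves": [[[0,0,0],[0,0,0],0.04],[[0,0,0],[0,0,0],0.04],[[0,0,0],[0,0,0],0.04],[[0,0,0],[0,0,0],0.04],[[0,0,0],[0,0,0],0.04]]}}

```text
time: 21.8
tool_pos: [0.4306, 0.1072, 0.0133]
tool_rot: [-3.141, 0.001, -2.952]
contact_force: [-0.4, -0.9, 6.0]
opening: 0.0498
grip_force: 45.0
```

```bash
python3 -c "
from h import *
go()"
```

```text
t 21.8 [0.4306 0.1072 0.0133] [-3.141e+00  1.000e-03 -2.952e+00] F [-0.36 -0.86  5.98] M [-0.251  0.142 -0.044] open 0.0498 grip 44.971545562148094
```

Call:
{"name": "arm_command", "arguments": {"moves": [[[0,0,-0.03],[0,0,0],0.04],[[0,0,-0.075],[0,0,0],0.04],[[0,0,-0.12],[0,0,0],0.04],[[0,0,-0.16],[0,0,0],0.04],[[0,0,-0.2],[0,0,0],0.04]]}}

```text
time: 22.3
tool_pos: [0.4294, 0.1072, 0.2141]
tool_rot: [3.141, -0.001, -2.951]
contact_force: [0.5, 0.1, -3.7]
opening: 0.0498
grip_force: 45.0
```

Call:
{"name": "arm_command", "arguments": {"moves": [[[0.045,0,0],[0,0,0],0.04],[[0,0,0],[0,0,0],0.04],[[-0.045,0,0],[0,0,0],0.04],[[0,0,0],[0,0,0],0.04],[[0.045,0,0],[0,0,0],0.04]]}}

```text
time: 22.8
tool_pos: [0.3865, 0.0986, 0.2094]
tool_rot: [3.14, -0.007, -2.951]
contact_force: [-0.5, 0.2, -1.8]
opening: 0.05
grip_force: 45.0
```

Call:
{"name": "arm_command", "arguments": {"moves": [[[-0.045,0,0],[0,0,0],0.04],[[-0.09,0,0],[0,0,0],0.04],[[-0.045,0,0],[0,0,0],0.04],[[0,0,0],[0,0,0],0.04],[[-0.045,0,0],[0,0,0],0.04]]}}

```text
time: 23.3
tool_pos: [0.4038, 0.1055, 0.2035]
tool_rot: [3.137, -0.041, -2.951]
contact_force: [-2.8, -0.9, -4.6]
opening: 0.0498
grip_force: 45.0
```

Call:
{"name": "arm_command", "arguments": {"moves": [[[0,0,0],[0,0.08,0],0.04],[[0,0,0],[0,0.16,0],0.04],[[0,0,0],[0,0.2,0],0.04],[[0,0,0],[0,0.2,0],0.04],[[0,0,0],[0,0.2,0],0.04]]}}

```text
time: 23.8
tool_pos: [0.4298, 0.1073, 0.2121]
tool_rot: [3.141, -0.201, -2.951]
contact_force: [-0.1, 0.2, -2.8]
opening: 0.0498
grip_force: 45.0
```

Call:
{"name": "arm_command", "arguments": {"moves": [[[0,0,0],[0,0,0],0.04],[[0,0,0],[0,0,0],0.04],[[0,0,0],[0,0,0],0.04],[[0,0,0],[0,0,0],0.04],[[0,0,0],[0,0,0],0.04]]}}

```text
time: 24.3
tool_pos: [0.4302, 0.1072, 0.2129]
tool_rot: [3.142, -0.2, -2.951]
contact_force: [0.4, -0.4, -2.7]
opening: 0.0496
grip_force: 45.0
```

```bash
python3 -c "
from h import *
mean(6);go()"
```

```text
M mean [ 0.063 -0.159  0.017] sem [0.007 0.012 0.008]
t 24.6 [0.4302 0.1072 0.2127] [ 3.142 -0.2   -2.951] F [-0.32  0.11 -3.46] M [ 0.049 -0.192  0.049] open 0.0495 grip 44.98781360685825
```

Call:
{"name": "arm_command", "arguments": {"moves": [[[0,0,0],[0,-0.08,0],0.04],[[0,0,0],[0,-0.16,0],0.04],[[0,0,0],[0,-0.24,0],0.04],[[0,0,0],[0,-0.32,0],0.04],[[0,0,0],[0,-0.4,0],0.04]]}}

```text
time: 25.1
tool_pos: [0.43, 0.1072, 0.2129]
tool_rot: [-3.141, 0.203, -2.951]
contact_force: [-0.4, -0.5, -3.8]
opening: 0.0496
grip_force: 45.0
```

Call:
{"name": "arm_command", "arguments": {"moves": [[[0,0,0],[0,0,0],0.04],[[0,0,0],[0,0,0],0.04],[[0,0,0],[0,0,0],0.04],[[0,0,0],[0,0,0],0.04],[[0,0,0],[0,0,0],0.04]]}}

```text
time: 25.6
tool_pos: [0.4306, 0.1073, 0.2126]
tool_rot: [3.141, 0.199, -2.951]
contact_force: [-0.5, 0.1, -1.8]
opening: 0.0502
grip_force: 45.0
```

```bash
python3 -c "
from h import *
mean(6);go()"
```

```text
M mean [0.044 0.174 0.01 ] sem [0.013 0.009 0.011]
t 25.9 [0.4302 0.1073 0.2127] [ 3.141  0.2   -2.951] F [ 0.78  0.42 -4.17] M [ 0.01   0.188 -0.035] open 0.0494 grip 44.98788803815842
```

Call:
{"name": "arm_command", "arguments": {"moves": [[[0,0,0],[0,0.1,0],0.04],[[0,0,0],[0,0.2,0],0.04],[[0,0,0],[0,0.2,0],0.04],[[0,0,0],[0,0.2,0],0.04],[[0,0,0],[0,0.2,0],0.04]]}}

```text
time: 26.4
tool_pos: [0.4296, 0.1073, 0.2125]
tool_rot: [3.141, 0.001, -2.951]
contact_force: [-0.2, 1.0, -3.0]
opening: 0.0499
grip_force: 45.0
```

```bash
python3 -c "
from h import *
mean(8);go((.421,-.053,.2133,3.3316))"
```

```text
M mean [ 0.059 -0.021 -0.007] sem [0.007 0.008 0.01 ]
t 26.8 [0.4301 0.1072 0.2129] [ 3.142e+00  1.000e-03 -2.951e+00] F [-0.45  0.47 -3.33] M [ 0.047 -0.07  -0.046] open 0.0493 grip 44.987787678837776
-> [ 0.0392 -0.1556 -0.0005] [0.    0.001 0.   ]
```

The masses differ, so the 0.2 rad tips don't separate the tins well. A small tip of 0.05 rad makes the ball's share dominate, so I'll test that on the held tin.

Call:
{"name": "arm_command", "arguments": {"moves": [[[0,0,0],[0,0.05,0],0.04],[[0,0,0],[0,0.05,0],0.04],[[0,0,0],[0,0.05,0],0.04],[[0,0,0],[0,0.05,0],0.04],[[0,0,0],[0,0.05,0],0.04]]}}

```text
time: 27.3
tool_pos: [0.43, 0.1072, 0.2127]
tool_rot: [3.141, -0.05, -2.951]
contact_force: [-0.7, 0.1, -3.5]
opening: 0.0497
grip_force: 45.0
```

Call:
{"name": "arm_command", "arguments": {"moves": [[[0,0,0],[0,0,0],0.04],[[0,0,0],[0,0,0],0.04],[[0,0,0],[0,0,0],0.04],[[0,0,0],[0,0,0],0.04],[[0,0,0],[0,0,0],0.04]]}}

```text
time: 27.8
tool_pos: [0.4302, 0.1073, 0.2127]
tool_rot: [3.142, -0.05, -2.951]
contact_force: [-1.3, 0.2, -2.8]
opening: 0.0497
grip_force: 45.0
```

```bash
cat >> h.py <<'E'
def test(n=10):
    L=[];F=[]
    for i in range(n):
        robot.read_camera("side"); o=robot.observe(); F.append(o["contact_force"][2]); L.append(Ro.from_euler("xyz",o["tool_rot"]).apply([0,1,0])@o["torque"])
    print("M tool-y %.3f sem %.3f  Fz %.2f"%(np.mean(L),np.std(L)/n**.5,np.mean(F)),o["tool_rot"].round(3),round(o["time"],2))
E
python3 -c "
from h import *
test()"
```

```text
M tool-y -0.005 sem 0.007  Fz -3.33 [ 3.142 -0.05  -2.951] 28.3
```

Call:
{"name": "arm_command", "arguments": {"moves": [[[0,0,0],[0,-0.05,0],0.04],[[0,0,0],[0,-0.1,0],0.04],[[0,0,0],[0,-0.1,0],0.04],[[0,0,0],[0,-0.1,0],0.04],[[0,0,0],[0,-0.1,0],0.04]]}}

```text
time: 28.8
tool_pos: [0.4305, 0.1073, 0.2128]
tool_rot: [3.142, 0.05, -2.951]
contact_force: [-0.4, 0.5, -3.1]
opening: 0.0495
grip_force: 45.0
```

Call:
{"name": "arm_command", "arguments": {"moves": [[[0,0,0],[0,0,0],0.04],[[0,0,0],[0,0,0],0.04],[[0,0,0],[0,0,0],0.04],[[0,0,0],[0,0,0],0.04],[[0,0,0],[0,0,0],0.04]]}}

```text
time: 29.3
tool_pos: [0.4302, 0.1073, 0.2127]
tool_rot: [3.142, 0.05, -2.951]
contact_force: [0.5, 1.0, -3.4]
opening: 0.0499
grip_force: 45.0
```

```bash
python3 -c "
from h import *
test()"
```

```text
M tool-y 0.045 sem 0.010  Fz -3.25 [ 3.142  0.05  -2.951] 29.8
```

Call:
{"name": "arm_command", "arguments": {"moves": [[[0,0,0],[0,0.05,0],0.04],[[0,0,0],[0,0.05,0],0.04],[[0,0,0],[0,0.05,0],0.04],[[0,0,0],[0,0.05,0],0.04],[[0,0,0],[0,0.05,0],0.04]]}}

```text
time: 30.3
tool_pos: [0.43, 0.1072, 0.2127]
tool_rot: [3.142, 0.001, -2.951]
contact_force: [0.0, -0.0, -3.3]
opening: 0.0497
grip_force: 45.0
```

The right tin has no ball: the change was 0.05, where a ball would give about 0.2. Put it back, then take mid, the likelier of the other two, and confirm with the same small tip.

Call:
{"name": "arm_command", "arguments": {"moves": [[[0,0,0.045],[0,0,0],0.04],[[0,0,0.09],[0,0,0],0.04],[[0,0,0.135],[0,0,0],0.04],[[0,0,0.17],[0,0,0],0.04],[[0,0,0.19],[0,0,0],0.04]]}}

```text
time: 30.8
tool_pos: [0.4288, 0.1071, 0.0204]
tool_rot: [3.141, -0.003, -2.951]
contact_force: [-0.4, -0.9, -3.6]
opening: 0.05
grip_force: 45.0
```

Call:
{"name": "arm_command", "arguments": {"moves": [[[0,0,0.006],[0,0,0],0.04],[[0,0,0.01],[0,0,0],0.04],[[0,0,0.01],[0,0,0],0.04],[[0,0,0.01],[0,0,0],0.07],[[0,0,0.01],[0,0,0],0.0918]]}}

```text
time: 31.3
tool_pos: [0.4313, 0.1074, 0.0138]
tool_rot: [-3.141, 0.003, -2.951]
contact_force: [0.3, 0.2, 0.5]
opening: 0.0616
grip_force: 0.0
```

Call:
{"name": "arm_command", "arguments": {"moves": [[[0,0,0],[0,0,0],0.0918],[[0,0,0],[0,0,0],0.0918],[[0,0,0],[0,0,0],0.0918],[[0,0,0],[0,0,0],0.0918],[[0,0,-0.02],[0,0,0],0.0918]]}}

```text
time: 31.8
tool_pos: [0.4287, 0.1071, 0.0313]
tool_rot: [3.141, -0.004, -2.951]
contact_force: [0.1, 0.7, -0.1]
opening: 0.0916
grip_force: 0.0
```

Call:
{"name": "arm_command", "arguments": {"moves": [[[0,0,-0.03],[0,0,0],0.0918],[[0,0,-0.07],[0,0,0],0.0918],[[0,0,-0.11],[0,0,0],0.0918],[[0,0,-0.12],[0,0,0],0.0918],[[0,0,-0.12],[0,0,0],0.0918]]}}

```text
time: 32.3
tool_pos: [0.4311, 0.1074, 0.1541]
tool_rot: [-3.141, 0.004, -2.951]
contact_force: [0.4, 0.3, -1.1]
opening: 0.0916
grip_force: 0.0
```

```bash
python3 -c "
from h import *
go((.4667,.2426,.15,2.955))"
```

```text
t 32.3 [0.4311 0.1074 0.1541] [-3.141  0.004 -2.951] F [ 0.39  0.34 -1.14] M [ 0.065  0.036 -0.042] open 0.0916 grip 0.0
-> [-0.0605  0.1261  0.0043] [0.    0.004 0.377]
```

Call:
{"name": "arm_command", "arguments": {"moves": [[[-0.015,0.03,0],[0,0,0.09],0.0918],[[-0.03,0.065,0],[0,0,0.18],0.0918],[[-0.045,0.1,0],[0,0,0.28],0.0918],[[-0.061,0.126,0.003],[0,0,0.377],0.0918],[[-0.061,0.126,0.003],[0,0,0.377],0.0918]]}}

```text
time: 32.8
tool_pos: [0.466, 0.245, 0.1471]
tool_rot: [-3.141, -0.003, 2.956]
contact_force: [0.0, -0.2, -0.5]
opening: 0.0921
grip_force: 0.0
```

```bash
python3 -c "
from h import *
robot.read_camera('side');robot.read_camera('side')
go((.4667,.2426,.0113,2.955))"
```

```text
t 32.9 [0.4651 0.2423 0.1476] [-3.139e+00 -3.000e-03  2.957e+00] F [-0.17 -0.29 -0.18] M [ 0.009  0.013 -0.025] open 0.0914 grip 0.0
-> [-0.002   0.0009  0.1363] [-0.002 -0.003  0.002]
```

Call:
{"name": "arm_command", "arguments": {"moves": [[[-0.001,0,0.03],[0,0,0],0.0918],[[-0.001,0,0.07],[0,0,0],0.0918],[[-0.001,0,0.105],[0,0,0],0.0918],[[-0.001,0,0.128],[0,0,0],0.0918],[[-0.001,0,0.137],[0,0,0],0.0918]]}}

```text
time: 33.4
tool_pos: [0.4651, 0.2404, 0.01]
tool_rot: [-3.139, -0.005, 2.954]
contact_force: [0.2, -0.2, 0.6]
opening: 0.0921
grip_force: 0.0
```

Call:
{"name": "arm_command", "arguments": {"moves": [[[0,0,0],[0,0,0],0.07],[[0,0,0],[0,0,0],0.04],[[0,0,0],[0,0,0],0.04],[[0,0,0],[0,0,0],0.04],[[0,0,0],[0,0,0],0.04]], "squeeze": 45}}

```text
time: 33.9
tool_pos: [0.4677, 0.2425, 0.0135]
tool_rot: [3.141, 0.001, 2.955]
contact_force: [-0.2, 0.2, -0.4]
opening: 0.0565
grip_force: 0.0
```

Call:
{"name": "arm_command", "arguments": {"moves": [[[0,0,0],[0,0,0],0.04],[[0,0,0],[0,0,0],0.04],[[0,0,0],[0,0,0],0.04],[[0,0,0],[0,0,0],0.04],[[0,0,0],[0,0,0],0.04]]}}

```text
time: 34.4
tool_pos: [0.4676, 0.2425, 0.0133]
tool_rot: [3.141, 0.001, 2.955]
contact_force: [-0.7, 0.2, 5.0]
opening: 0.0496
grip_force: 45.0
```

```bash
python3 -c "
from h import *
go()"
```

```text
t 34.4 [0.4676 0.2425 0.0133] [3.141e+00 1.000e-03 2.955e+00] F [-0.65  0.23  5.05] M [ 0.071  0.137 -0.055] open 0.0496 grip 44.96742311865091
```

Call:
{"name": "arm_command", "arguments": {"moves": [[[0,0,-0.03],[0,0,0],0.04],[[0,0,-0.075],[0,0,0],0.04],[[0,0,-0.12],[0,0,0],0.04],[[0,0,-0.16],[0,0,0],0.04],[[0,0,-0.2],[0,0,0],0.04]]}}

```text
time: 34.9
tool_pos: [0.4665, 0.242, 0.2137]
tool_rot: [-3.141, -0.001, 2.955]
contact_force: [1.3, 0.7, -3.6]
opening: 0.0502
grip_force: 45.0
```

Call:
{"name": "arm_command", "arguments": {"moves": [[[0,0,0],[0,0.05,0],0.04],[[0,0,0],[0,0.05,0],0.04],[[0,0,0],[0,0.05,0],0.04],[[0,0,0],[0,0.05,0],0.04],[[0,0,0],[0,0.05,0],0.04]]}}

```text
time: 35.4
tool_pos: [0.4666, 0.2422, 0.2116]
tool_rot: [-3.14, -0.052, 2.955]
contact_force: [-0.0, 0.5, -3.4]
opening: 0.0496
grip_force: 45.0
```

Call:
{"name": "arm_command", "arguments": {"moves": [[[0,0,0],[0,0,0],0.04],[[0,0,0],[0,0,0],0.04],[[0,0,0],[0,0,0],0.04],[[0,0,0],[0,0,0],0.04],[[0,0,0],[0,0,0],0.04]]}}

```text
time: 35.9
tool_pos: [0.4673, 0.2423, 0.2128]
tool_rot: [3.141, -0.05, 2.955]
contact_force: [0.6, 0.8, -3.3]
opening: 0.0497
grip_force: 45.0
```

```bash
python3 -c "
from h import *
test()"
```

```text
M tool-y -0.057 sem 0.007  Fz -3.83 [ 3.141 -0.05   2.955] 36.4
```

Call:
{"name": "arm_command", "arguments": {"moves": [[[0,0,0],[0,-0.05,0],0.04],[[0,0,0],[0,-0.1,0],0.04],[[0,0,0],[0,-0.1,0],0.04],[[0,0,0],[0,-0.1,0],0.04],[[0,0,0],[0,-0.1,0],0.04]]}}

```text
time: 36.9
tool_pos: [0.4676, 0.2423, 0.2128]
tool_rot: [3.141, 0.049, 2.955]
contact_force: [0.9, -0.2, -4.0]
opening: 0.0497
grip_force: 45.0
```

Call:
{"name": "arm_command", "arguments": {"moves": [[[0,0,0],[0,0,0],0.04],[[0,0,0],[0,0,0],0.04],[[0,0,0],[0,0,0],0.04],[[0,0,0],[0,0,0],0.04],[[0,0,0],[0,0,0],0.04]]}}

```text
time: 37.4
tool_pos: [0.4673, 0.2423, 0.2127]
tool_rot: [3.141, 0.05, 2.955]
contact_force: [0.6, 0.3, -3.9]
opening: 0.0495
grip_force: 45.0
```

```bash
python3 -c "
from h import *
test()"
```

```text
M tool-y 0.069 sem 0.007  Fz -3.81 [3.142 0.05  2.955] 37.9
```

Call:
{"name": "arm_command", "arguments": {"moves": [[[0,0,0],[0,0.05,0],0.04],[[0,0,0],[0,0.05,0],0.04],[[0,0,0],[0,0.05,0],0.04],[[0,0,0],[0,0.05,0],0.04],[[0,0,0],[0,0.05,0],0.04]]}}

```text
time: 38.4
tool_pos: [0.4671, 0.2424, 0.2128]
tool_rot: [3.142, 0.0, 2.955]
contact_force: [-0.6, -0.6, -3.2]
opening: 0.0497
grip_force: 45.0
```

The sensor sits above the tin, so a ball at the low end *reduces* the change. Mid (0.126 at 3.8 N) fits no ball, and right (0.05 at 3.3 N) is reduced. So right is the candidate. Put mid back and take the right one for a firmer check.

Call:
{"name": "arm_command", "arguments": {"moves": [[[0,0,0.045],[0,0,0],0.04],[[0,0,0.09],[0,0,0],0.04],[[0,0,0.135],[0,0,0],0.04],[[0,0,0.17],[0,0,0],0.04],[[0,0,0.19],[0,0,0],0.04]]}}

```text
time: 38.9
tool_pos: [0.4656, 0.2419, 0.02]
tool_rot: [-3.14, -0.003, 2.955]
contact_force: [0.9, -0.2, -2.8]
opening: 0.0497
grip_force: 45.0
```

Call:
{"name": "arm_command", "arguments": {"moves": [[[0,0,0.006],[0,0,0],0.04],[[0,0,0.01],[0,0,0],0.04],[[0,0,0.01],[0,0,0],0.04],[[0,0,0.01],[0,0,0],0.07],[[0,0,0.01],[0,0,0],0.0918]]}}

```text
time: 39.4
tool_pos: [0.4685, 0.2428, 0.0142]
tool_rot: [3.14, 0.003, 2.955]
contact_force: [-0.4, -0.1, -0.1]
opening: 0.0612
grip_force: 0.0
```

Call:
{"name": "arm_command", "arguments": {"moves": [[[0,0,0],[0,0,0],0.0918],[[0,0,0],[0,0,0],0.0918],[[0,0,0],[0,0,0],0.0918],[[0,0,0],[0,0,0],0.0918],[[0,0,-0.02],[0,0,0],0.0918]]}}

```text
time: 39.9
tool_pos: [0.4656, 0.2417, 0.0309]
tool_rot: [-3.139, -0.004, 2.955]
contact_force: [0.7, -0.0, -0.1]
opening: 0.0915
grip_force: 0.0
```

Call:
{"name": "arm_command", "arguments": {"moves": [[[0,0,-0.03],[0,0,0],0.0918],[[0,0,-0.07],[0,0,0],0.0918],[[0,0,-0.11],[0,0,0],0.0918],[[0,0,-0.12],[0,0,0],0.0918],[[0,0,-0.12],[0,0,0],0.0918]]}}

```text
time: 40.4
tool_pos: [0.4681, 0.2427, 0.1544]
tool_rot: [3.14, 0.003, 2.955]
contact_force: [-0.2, 0.4, -0.4]
opening: 0.092
grip_force: 0.0
```

Call:
{"name": "arm_command", "arguments": {"moves": [[[0.003,-0.03,0],[0,0,-0.09],0.0918],[[0.006,-0.07,0],[0,0,-0.18],0.0918],[[0.009,-0.11,0],[0,0,-0.28],0.0918],[[0.011,-0.14,0],[0,0,-0.377],0.0918],[[0.011,-0.14,0],[0,0,-0.377],0.0918]]}}

```text
time: 40.9
tool_pos: [0.4283, 0.1042, 0.1509]
tool_rot: [-3.142, -0.005, -2.952]
contact_force: [0.2, -0.1, -0.1]
opening: 0.0914
grip_force: 0.0
```

```bash
python3 -c "
from h import *
robot.read_camera('side');robot.read_camera('side')
go((.4306,.1072,.0133,3.3316))"
```

```text
t 41.0 [0.4298 0.1064 0.1515] [ 3.141e+00 -2.000e-03 -2.954e+00] F [0.11 0.46 0.14] M [ 0.084  0.03  -0.021] open 0.0914 grip 0.0
-> [-0.0012  0.0005  0.1382] [ 0.001 -0.002 -0.003]
```

Call:
{"name": "arm_command", "arguments": {"moves": [[[-0.001,0,0.03],[0,0,0],0.0918],[[-0.001,0,0.07],[0,0,0],0.0918],[[-0.001,0,0.105],[0,0,0],0.0918],[[-0.001,0,0.128],[0,0,0],0.0918],[[-0.001,0,0.137],[0,0,0],0.0918]]}}

```text
time: 41.5
tool_pos: [0.4297, 0.1078, 0.013]
tool_rot: [3.141, -0.005, -2.951]
contact_force: [-0.2, 0.1, 0.9]
opening: 0.0915
grip_force: 0.0
```

Call:
{"name": "arm_command", "arguments": {"moves": [[[0,0,0],[0,0,0],0.07],[[0,0,0],[0,0,0],0.04],[[0,0,0],[0,0,0],0.04],[[0,0,0],[0,0,0],0.04],[[0,0,0],[0,0,0],0.04]], "squeeze": 45}}

```text
time: 42.0
tool_pos: [0.4319, 0.1071, 0.0164]
tool_rot: [-3.141, 0.002, -2.951]
contact_force: [-0.5, 0.2, 0.4]
opening: 0.0563
grip_force: 0.0
```

Call:
{"name": "arm_command", "arguments": {"moves": [[[0,0,0],[0,0,0],0.04],[[0,0,0],[0,0,0],0.04],[[0,0,0],[0,0,0],0.04],[[0,0,0],[0,0,0],0.04],[[0,0,0],[0,0,0],0.04]]}}

```text
time: 42.5
tool_pos: [0.4317, 0.1071, 0.0162]
tool_rot: [3.142, 0.001, -2.952]
contact_force: [-0.8, 1.3, 6.4]
opening: 0.0496
grip_force: 45.0
```

```bash
python3 -c "
from h import *
go()"
```

```text
t 42.5 [0.4317 0.1071 0.0162] [ 3.142e+00  1.000e-03 -2.952e+00] F [-0.78  1.27  6.36] M [ 0.159  0.176 -0.083] open 0.0496 grip 44.99614991247654
```

Call:
{"name": "arm_command", "arguments": {"moves": [[[0,0,-0.03],[0,0,0],0.04],[[0,0,-0.075],[0,0,0],0.04],[[0,0,-0.12],[0,0,0],0.04],[[0,0,-0.16],[0,0,0],0.04],[[0,0,-0.2],[0,0,0],0.04]]}}

```text
time: 43.0
tool_pos: [0.4307, 0.1069, 0.2171]
tool_rot: [3.141, -0.001, -2.952]
contact_force: [0.8, -0.5, -4.2]
opening: 0.05
grip_force: 45.0
```

Call:
{"name": "arm_command", "arguments": {"moves": [[[0,0,0],[0,0.1,0],0.04],[[0,0,0],[0,0.1,0],0.04],[[0,0,0],[0,0.1,0],0.04],[[0,0,0],[0,0.1,0],0.04],[[0,0,0],[0,0.1,0],0.04]]}}

```text
time: 43.5
tool_pos: [0.4306, 0.1069, 0.2149]
tool_rot: [3.141, -0.101, -2.951]
contact_force: [0.7, 0.2, -2.7]
opening: 0.0497
grip_force: 45.0
```

Call:
{"name": "arm_command", "arguments": {"moves": [[[0,0,0],[0,0,0],0.04],[[0,0,0],[0,0,0],0.04],[[0,0,0],[0,0,0],0.04],[[0,0,0],[0,-0.04,0],0.04],[[0,0,0],[0,-0.08,0],0.04]]}}

```text
time: 44.0
tool_pos: [0.4316, 0.107, 0.2156]
tool_rot: [3.142, -0.019, -2.951]
contact_force: [0.6, 0.8, -3.6]
opening: 0.0499
grip_force: 45.0
```

```bash
python3 -c "
from h import *
test(4);test(12)"
```

```text
M tool-y 0.073 sem 0.040  Fz -3.13 [ 3.142 -0.02  -2.951] 44.2
M tool-y 0.033 sem 0.010  Fz -3.10 [ 3.142 -0.02  -2.951] 44.8
```

Call:
{"name": "arm_command", "arguments": {"moves": [[[0,0,0],[0,-0.06,0],0.04],[[0,0,0],[0,-0.12,0],0.04],[[0,0,0],[0,-0.12,0],0.04],[[0,0,0],[0,-0.12,0],0.04],[[0,0,0],[0,-0.12,0],0.04]]}}

```text
time: 45.3
tool_pos: [0.4319, 0.107, 0.2159]
tool_rot: [-3.142, 0.1, -2.951]
contact_force: [-0.5, 0.0, -3.5]
opening: 0.0498
grip_force: 45.0
```

Call:
{"name": "arm_command", "arguments": {"moves": [[[0,0,0],[0,0,0],0.04],[[0,0,0],[0,0,0],0.04],[[0,0,0],[0,0,0],0.04],[[0,0,0],[0,0.04,0],0.04],[[0,0,0],[0,0.08,0],0.04]]}}

```text
time: 45.8
tool_pos: [0.4313, 0.107, 0.2159]
tool_rot: [3.142, 0.019, -2.951]
contact_force: [0.2, -0.1, -3.0]
opening: 0.0499
grip_force: 45.0
```

```bash
python3 -c "
from h import *
test(4);test(12)"
```

```text
M tool-y -0.054 sem 0.022  Fz -3.36 [ 3.141  0.021 -2.951] 46.0
M tool-y -0.035 sem 0.007  Fz -3.41 [ 3.142  0.02  -2.951] 46.6
```

Call:
{"name": "arm_command", "arguments": {"moves": [[[0,0,0],[0,0.02,0],0.04],[[0,0,0],[0,0.02,0],0.04],[[0,0,0],[0,0.02,0],0.04],[[0,0,0],[0,0.02,0],0.04],[[0,0,0],[0,0.02,0],0.04]]}}

```text
time: 47.1
tool_pos: [0.4314, 0.107, 0.2157]
tool_rot: [3.142, 0.0, -2.951]
contact_force: [-1.1, -0.8, -4.2]
opening: 0.0493
grip_force: 45.0
```

```bash
python3 -c "
from h import *
go((.421,-.053,.2133,3.3316))"
```

```text
t 47.1 [0.4314 0.107  0.2157] [ 3.142  0.    -2.951] F [-1.07 -0.77 -4.15] M [ 0.066 -0.069  0.022] open 0.0493 grip 44.99390780925751
-> [ 0.0405 -0.1551  0.0024] [0. 0. 0.]
```

The sign reversed (+0.033 to −0.035), so the loose ball is in the right-hand tin. Carry it smoothly over the mat.

Call:
{"name": "arm_command", "arguments": {"moves": [[[0.004,-0.015,0],[0,0,0],0.04],[[0.012,-0.045,0],[0,0,0],0.04],[[0.021,-0.08,0],[0,0,0],0.04],[[0.029,-0.11,0],[0,0,0],0.04],[[0.035,-0.135,0],[0,0,0],0.04]]}}

```text
time: 47.6
tool_pos: [0.4223, -0.0337, 0.2158]
tool_rot: [-3.141, 0.0, -2.952]
contact_force: [-0.3, -1.3, -2.9]
opening: 0.0497
grip_force: 45.0
```

Call:
{"name": "arm_command", "arguments": {"moves": [[[0.003,-0.01,0],[0,0,0],0.04],[[0.005,-0.017,0],[0,0,0],0.04],[[0.006,-0.02,0],[0,0,0],0.04],[[0.006,-0.02,0],[0,0,0],0.04],[[0.006,-0.02,0],[0,0,0],0.04]]}}

```text
time: 48.1
tool_pos: [0.4205, -0.0522, 0.2157]
tool_rot: [3.141, 0.0, -2.951]
contact_force: [-0.4, 0.4, -3.7]
opening: 0.0495
grip_force: 45.0
```

Call:
{"name": "arm_command", "arguments": {"moves": [[[0,0,0],[0,0,0],0.04],[[0,0,0],[0,0,0],0.04],[[0,0,0],[0,0,0],0.04],[[0,0,0],[0,0,0],0.04],[[0,0,0],[0,0,0],0.04]]}}

```text
time: 48.6
tool_pos: [0.4205, -0.0529, 0.2157]
tool_rot: [3.142, 0.0, -2.951]
contact_force: [0.3, -0.3, -3.3]
opening: 0.0499
grip_force: 45.0
```

Run:
```python
from h import *
a=cv2.cvtColor(robot.read_camera("scene"),cv2.COLOR_RGB2BGR)
go((.421,-.053,.2158,3.3316)); cv2.imwrite("pics/end.png",a)
b=cv2.imread("pics/scene0.png"); d=cv2.absdiff(a,b).max(2)
for n,(r,c) in dict(L=(155,257),M=(182,283),pot=(165,330),jar=(182,353)).items(): print(n,"mean change",d[r-12:r+12,c-18:c+18].mean().round(1))
# tin tops of L and M: bright-mask centroid before/after
for n,(x0,y0,x1,y1) in dict(L=(232,138,282,172),M=(256,165,308,197)).items():
    for im in(b,a):
        h=cv2.cvtColor(im,cv2.COLOR_BGR2HSV)[y0:y1,x0:x1]; k=cv2.inRange(h,(0,0,60),(179,38,255)); m=cv2.moments(k,True); print(n,int(m["m00"]),round(m["m10"]/m["m00"],1),round(m["m01"]/m["m00"],1))
```

```text
t 48.65 [ 0.4205 -0.0529  0.2157] [ 3.142  0.    -2.951] F [-0.91 -0.37 -3.02] M [ 0.074 -0.058 -0.013] open 0.0499 grip 44.99381750822067
-> [-0.0005 -0.0002 -0.0001] [0. 0. 0.]
L mean change 16.0
M mean change 38.1
pot mean change 97.4
jar mean change 21.7
L 700 24.1 16.8
L 655 23.1 17.2
M 960 26.4 18.3
M 1088 29.0 18.9
```

```bash
python3 -c "
from cell import robot
print(robot.hand_in())"
```

```text
the job is handed in; nothing more can be done
None
```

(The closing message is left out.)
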